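# Clamp a block with the folding-crank screw press

### The job

Clamp the wooden block in the screw press: swing the wheel's folded red handle fully up, crank the wheel clockwise by it until the pad bears firmly on the block (a good hand-tight clamp, about 100 N, without crushing the wood), and fold the handle flat again, leaving the block clamped. Leave the block where it lies and the other things on the bench alone.

Things in the scene. Friction and masses are not known exactly. Their poses are not given: they have to be found in the camera images.
- press: Green bench screw press, fixed to the bench. Base 170 (x) x 250 (y) x 20 mm; two steel columns at y = +-100 mm carry a green bridge (50 x 235 mm, height 135 to 165 mm). A vertical screw goes through the bridge; the flat handwheel lies on top of it. Origin: centre of the base's underside, on the wheel's axis; z up
- wheel_center (a point): Point on the wheel's vertical axis at the height of its upper face (188 mm above the bench). The wheel is a flat grey disc, diameter 150 mm, 8 mm thick; a 40 mm wide hub stands 5 mm above it
- wheel (a joint): Wheel angle in rad, grows clockwise seen from above (limits -1.5, 10). Each rad lowers the ram 3 mm. Self-locking: stays where left. Even drag of 0.45 Nm (7.3 N at the upright handle, 62 mm from the axis); pressing adds 0.003 Nm per N of clamping force (0.048 N per N at the handle: about 12 N in all for a 100 N clamp). The rubber gives: 100 N takes about 0.6 rad after first touch
- handle_pivot (a point): The fold hinge of the handle: between two steel lugs (23 mm wide over both) standing on the wheel 62 mm from its axis, 26 mm above the wheel's upper face. The hinge axis is level and tangent to the wheel. Turns with the wheel
- handle (a joint): Fold angle of the handle in rad: 0 = folded flat, lying level over the wheel and pointing from the pivot inwards across the hub; 1.57 = fully up, parallel to the wheel's axis (both are end stops). It stays where it is left: stiff hinge, about 0.1 Nm (2 N at the grip point)
- handle_grip (a point): Middle of the handle's red round sleeve, on its axis, 48 mm from the pivot. Sleeve: diameter 20 mm, from 16 to 74 mm from the pivot; the handle ends 80 mm from the pivot. The sleeve turns freely about its own axis, so a hand may keep its orientation while cranking. Folded, its axis is 26 mm above the wheel's face
- ram: Grey cross-bar (60 x 235 x 14 mm) that slides on the columns below the bridge and carries the black rubber pad. Origin: centre of the bar's underside. The pad (70 x 80 mm) is set on a threaded stub: its pressing face hangs 17 to 23 mm below this origin, differently every time and not measured, so where it meets the block must be felt
- block: Loose wooden block, 95 x 110 x 45 mm, with two dark pilot holes at one edge of its top, lying on the press base below the pad. Origin: centre of its underside. A good clamp presses it with about 100 N (50 to 165 N will do); above 250 N the wood is crushed
- tub: Open white plastic tub, 100 x 140 x 55 mm, standing on the bench; a bystander. Origin: centre of its underside
- jar: Amber glass jar with a red lid, diameter 56 mm, 85 mm high; a bystander. Origin: centre of its underside
- driver: Screwdriver with an orange handle lying on the bench; a bystander
There are look-alikes about, which are no part of the job. What is shaped like the block but yellow is not meant.

How it is judged:
On the way, in this order (a step that is already met when the one before it is completed fails the run):
1. the handle is swung fully up, before the block is clamped (value of joint handle above 1.4 rad and contact force between ram and block below 5 N), for 0.2 s.
2. the block is clamped by cranking with the handle up (value of joint handle above 1.2 rad and contact force between ram and block above 50 N), for 0.2 s.
At the end, for the whole second after the job is handed in: The handle is folded flat (within 0.12 rad), the pad presses the block with 50 to 165 N, and the wheel is at rest (value of joint handle below 0.12 rad and contact force between ram and block between 50 and 165 N and velocity of joint wheel between -0.05 and 0.05 rad/s); the robot touches nothing.
It fails at once if the block is crushed (pressed with more than 250 N) (contact force between ram and block above 250 N).
It fails at once if the block is shifted by more than 12 mm (distance of block from where it was at the start of the episode above 0.012 m).
It fails at once if the tub is moved by more than 20 mm (distance of tub from where it was at the start of the episode above 0.02 m).
It fails at once if the jar is moved by more than 20 mm (distance of jar from where it was at the start of the episode above 0.02 m).
It fails at once if the screwdriver is moved by more than 20 mm (distance of driver from where it was at the start of the episode above 0.02 m).
It also fails if it takes over 72 s, if anything falls off the work surface, if the arm or the gripper's body presses on something with over 40 N, if the wrist force passes 120 N, or if a joint passes its speed limit or range.

### The arm

A 6-joint arm with a two-finger parallel gripper is mounted at the origin on the work surface. World frame = base frame: x ahead of the robot, y to its left, z up, the work surface at z = 0. Lengths are in m, angles in rad, forces in N, time in s.
With the tool pointing down it reaches from about 0.3 to 0.875 m from the base axis. Payload 6.4 kg.
Tool frame: the origin (TCP) lies midway between the tips of the shut fingers; the grasp point (between the pads) lies 19 mm behind it; z points along the fingers, y is the line along which they close (so a half turn about z gives the same grasp; the last joint's range is limited). The gripper opens to 85 mm and grips with 20 to 120 N. Pads are 22 mm wide; open, the fingers measure 114 mm over their backs; the gripper's body (76 mm by 85 mm) begins 54 mm behind the grasp point. The pads swing forward as they close: fully open they stand 13 mm farther back than shut.
Start: joints at [1.007, 0.181, 1.607, -0, 1.354, -0.206], TCP at [0.201, 0.539, 0.231] pointing down, gripper open.
Joint ranges: [-2.99, 2.99], [-0.89, 2.07], [0.3, 2.58], [-1.14, 4.28], [0, 2.63], [-3.12, 3.12]. Speed limits (rad/s): [2.57, 2.57, 3.01, 3.14, 3.14, 3.14].

### API

Orientations are given as a unit quaternion [w, x, y, z].
In Python, from bench import sensors, vision, ctrl gives the robot as it stands.
- The arm moves only by the tool carry_out, never from a script. Its argument "deltas" is text: rows parted by semicolons, each of 7 numbers parted by spaces: the shift along the tool's x, y, z in mm, then the turn, a rotation vector about the tool's x, y, z in rad, then the closure, from 0 (fully open) to 1 (shut). In form: tx ty tz ax ay az claw; .... A call has 1 to 12 rows; each row is the pose to reach, as a shift and turn from the pose commanded when the call began, along the tool's axes at that moment; what a row does not reach only later rows make up. A row lasts 1/8 s, in which the tool goes at most 62.5 mm and 10.7 degrees, less where a joint would pass 70% of its speed; a pose out of reach is approached as far as the arm can. A call with a gripper value outside its range is refused whole. The fingers move at their own pace and stop on an object; the grip force is fixed at half the most. Time passes only in rows, so rows that repeat a pose let the fingers close. It gives the time, the measured TCP pose, the force, the opening and the grip force at its end, in the units of the state.
- sensors.get_obs(): the state, without advancing time (a new reading comes with each control period).
- vision.camera(name): name is "scene" or "side" or "wrist"; returns the picture (384x512x3 uint8, blue, green, red); there is no depth.
- vision.camera_model(name): a dict with "K" (3x3 intrinsics, pixels), "k1" (the pictures are not rectified: a ray, as slopes to the right and down, at radius r is drawn at 1 + k1 r^2 times it, then the intrinsics apply), "extrinsics" (4x4, takes a point from world to camera coordinates); the wrist camera has in their place "hand_eye" (4x4, takes a point from camera to tool coordinates, whose origin is the TCP and whose axes are the flange's). Camera axes: x right, y down, z forward; pixel columns grow to the right and rows downward; lengths in m; the calibration is good to about 2 mm. A picture is of the moment at which its call begins: read the wrist's pose just before it. camera_model takes no time and is no camera call.
- ctrl.hand_in(): hands the job in; it is judged then, once.
The state is a dict: "time_s": time; "q": joint angles; "dq": joint speeds; "joint_efforts": joint torques, N m; "eef_pos": TCP position; "eef_rot": TCP orientation; "wrist_force": force on the tool from outside, world axes, zero at the start; "torque": the same for the moment, N m; "opening": opening from 0.0 (shut) to 1.0 (fully open); "grasp_force": force on a finger pad.
Only numpy, scipy, OpenCV 4.12 (cv2) and the standard library are available. Lean on these libraries where they do the work, as an engineer would, in place of code of your own. Each camera call takes 0.05 s, during which the arm holds its last target. There are 200 camera calls.

## Working session

There is one attempt and no reset: what is moved stays moved. The work goes in short steps, Python scripts to look and compute and a tool call to move; the robot and the scene stay as the last step left them, time stands still between calls to the robot, and variables do not carry over. Pictures are saved under pics/ and viewed, at most 10 in all, crops included, and the job is handed in when it is done.

Besides the shell and the picture viewer there is one more tool, called after "Call:" by a JSON object that holds its "method" and its "body". carry_out: Moves the arm, as the interface text tells. Its arguments: {"type":"object","properties":{"deltas":{"type":"string"}},"required":["deltas"]}

```bash
ls; mkdir -p pics; python3 - <<'E'
from bench import sensors, vision
import cv2,numpy as np
o=sensors.get_obs();print(o)
for n in("scene","side"):
    cv2.imwrite(f"pics/{n}0.png",vision.camera(n))
    m=vision.camera_model(n);print(n,m)
print(vision.camera_model("wrist"))
E
```

```text
pics
{'time_s': 0.0, 'q': array([ 1.00665210e+00,  1.81537531e-01,  1.60800934e+00,  3.19446471e-06,
        1.35380146e+00, -2.06269884e-01]), 'dq': array([-0.00090447, -0.00039167,  0.00023709,  0.00077213,  0.00019903,
        0.00122654]), 'joint_efforts': array([ 1.14994331e-03, -4.44867110e+01, -3.51338089e+01, -1.58944144e-04,
        9.37525911e-03,  3.46009642e-06]), 'eef_pos': array([0.20107754, 0.53810494, 0.23038549]), 'eef_rot': array([-3.31292960e-04,  1.77984085e-01,  9.84032975e-01, -8.12922745e-04]), 'wrist_force': array([-1.02105494,  0.48185583, -0.27079624]), 'torque': array([-0.00732773, -0.01143019, -0.0062973 ]), 'grasp_force': 0.0, 'opening': 1.0028996817473357}
scene {'K': array([[480.87899737,   0.        , 252.50668648],
       [  0.        , 480.87899737, 198.01723861],
       [  0.        ,   0.        ,   1.        ]]), 'k1': -0.004805625164557358, 'extrinsics': array([[ 0.64879551,  0.76086118, -0.01243562, -0.36079788],
       [ 0.58938282, -0.51277667, -0.62424993, -0.25140114],
       [-0.48134423,  0.39768121, -0.78112572,  1.6398919 ],
       [ 0. 
[... 347 characters left out ...]
10039, -0.76448259,  0.33649573],
       [ 0.45562045,  0.61418717, -0.64434783,  0.76822647],
       [ 0.        ,  0.        ,  0.        ,  1.        ]])}
{'K': array([[278.55313291,   0.        , 253.38698748],
       [  0.        , 278.55313291, 193.32632535],
       [  0.        ,   0.        ,   1.        ]]), 'k1': -0.06875795020938792, 'hand_eye': array([[-2.24396406e-04, -9.48727974e-01, -3.16093628e-01,
         8.10162376e-02],
       [ 9.99999117e-01,  2.01205188e-04, -1.31380440e-03,
        -4.23866283e-04],
       [ 1.31004266e-03, -3.16093644e-01,  9.48727090e-01,
        -1.43596362e-01],
       [ 0.00000000e+00,  0.00000000e+00,  0.00000000e+00,
         1.00000000e+00]])}
```

View pics/scene0.png

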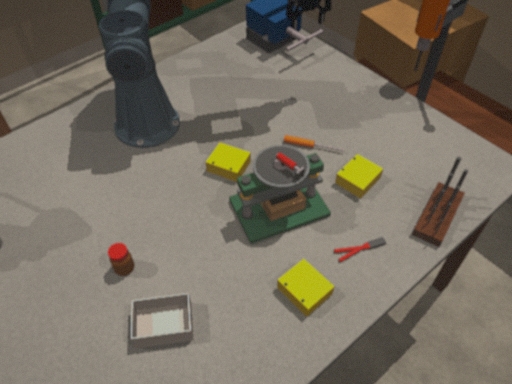

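View pics/side0.png

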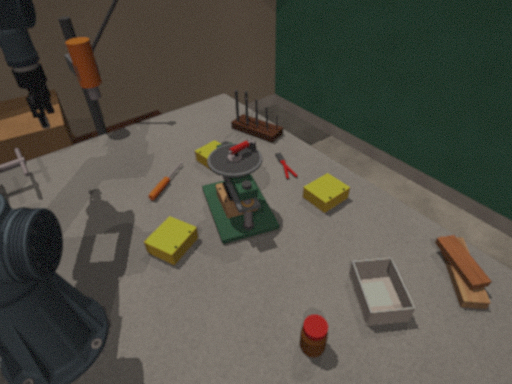

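Scene: the press is mid-picture, wheel near (282,167) with the red handle folded at about (288,160). Side: wheel near (236,158). I'll enlarge both crops.

```bash
python3 - <<'E'
import cv2,numpy as np
a=cv2.imread("pics/scene0.png")[140:245,222:337];b=cv2.imread("pics/side0.png")[130:245,190:290]
a=cv2.resize(a[:90],None,fx=6,fy=6,interpolation=3)[:, :];b=cv2.resize(b[:60],None,fx=6,fy=6,interpolation=3)
cv2.imwrite("pics/ca.png",a);cv2.imwrite("pics/cb.png",b)
E
```

```text
(no output)
```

View pics/ca.png

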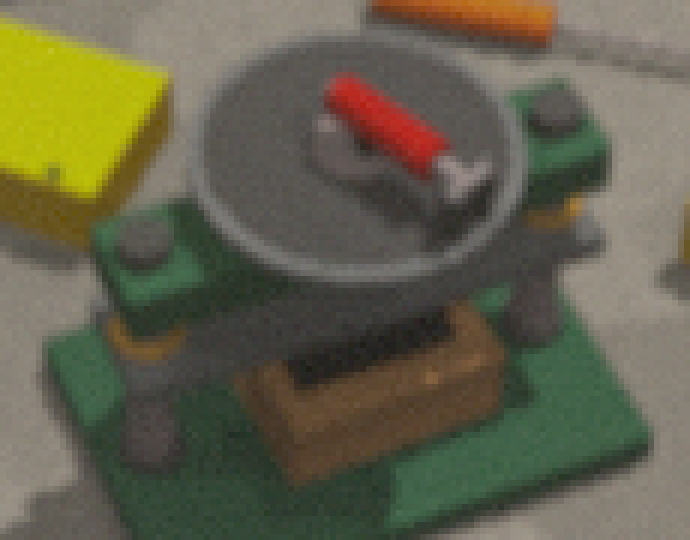

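View pics/cb.png

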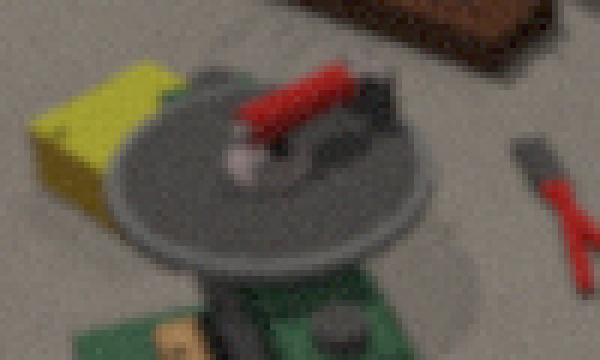

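```bash
cat > h.py <<'E'
import numpy as np,cv2
from bench import vision,sensors
from scipy.spatial.transform import Rotation as R
def ray(n,px,pose=None):
    m=vision.camera_model(n);K=m["K"];k=m["k1"]
    p=cv2.undistortPoints(np.array([[px]],float),K,np.array([k,0,0,0,0.]))[0,0]
    d=np.array([p[0],p[1],1])
    if n=="wrist":
        T=np.eye(4);q=pose["eef_rot"];T[:3,:3]=R.from_quat([q[1],q[2],q[3],q[0]]).as_matrix();T[:3,3]=pose["eef_pos"]
        T=T@m["hand_eye"]
    else: T=np.linalg.inv(m["extrinsics"])
    return T[:3,3],T[:3,:3]@d
def atz(n,px,z,pose=None):
    o,d=ray(n,px,pose);return o+d*(z-o[2])/d[2]
E
python3 - <<'E'
from h import *
for nm,z,a,b in[("wheel",.186,(281.7,166.2),(235,160)),("grip",.214,(286.7,160.5),(239.5,147.2)),("pivot",.214,(298.5,169.2),(253,145))]:
    print(nm,atz("scene",a,z),atz("side",b,z))
# columns' caps / base corners
c=lambda x,y:(222+x/6,140+y/6)
print("caps",atz("scene",c(145,240),.17),atz("scene",c(557,108),.17))
print("base",atz("scene",c(45,350),.02),atz("scene",c(650,440),.02))
o=sensors.get_obs();print(R.from_quat(o["eef_rot"][[1,2,3,0]]).as_matrix())
E
```

```text
wheel [0.56533901 0.09574761 0.186     ] [0.55467556 0.08777112 0.186     ]
grip [0.5773953  0.10075295 0.214     ] [0.57680395 0.09549074 0.214     ]
pivot [0.61896611 0.10271667 0.214     ] [0.61144847 0.0810348  0.214     ]
caps [0.52989367 0.00340946 0.17      ] [0.59171624 0.1937749  0.17      ]
base [0.45073347 0.00164385 0.02      ] [0.6820291  0.18423926 0.02      ]
[[-9.36682865e-01  3.50177850e-01 -8.27187819e-04]
 [ 3.50178684e-01  9.36682004e-01 -1.30844871e-03]
 [ 3.16622190e-04 -1.51526502e-03 -9.99998802e-01]]
```

```bash
cat >> h.py <<'E'
def down(yaw,tilt=0):  # yaw: angle of tool y from world +y; tilt about tool y
    return R.from_euler('z',yaw)*R.from_matrix([[-1,0,0],[0,1,0],[0,0,-1]])*R.from_euler('y',tilt)
def rel(p,Rt,p0,R0):
    return np.r_[R0.inv().apply(np.array(p)-p0)*1000,(R0.inv()*Rt).as_rotvec()]
def cur():
    o=sensors.get_obs();return o["eef_pos"],R.from_quat(o["eef_rot"][[1,2,3,0]])
E
python3 - <<'E'
from h import *
print(rel([.575,.095,.34],down(0),*cur()).round(3))
E
```

```text
[-5.05393e+02 -2.84336e+02 -1.09242e+02 -1.00000e-03 -1.00000e-03
 -3.58000e-01]
```

Call:
{"method": "carry_out", "body": {"deltas": "0 0 -60 0 0 0 0; -50 -28 -109 0 0 -0.1 0; -110 -62 -109 0 0 -0.2 0; -170 -95 -109 0 0 -0.3 0; -230 -129 -109 0 0 -0.358 0; -290 -163 -109 0 0 -0.358 0; -350 -197 -109 0 0 -0.358 0; -410 -231 -109 0 0 -0.358 0; -460 -259 -109 0 0 -0.358 0; -505 -284 -109 0 0 -0.358 0; -505 -284 -109 0 0 -0.358 0; -505 -284 -109 0 0 -0.358 0"}}

```text
time_s: 1.6
eef_pos: [0.5757, 0.0936, 0.3391]
eef_rot: [-0.001, 0.002, 1.0, -0.0]
wrist_force: [-0.8, -0.0, 0.4]
opening: 1.0
grasp_force: 0.0
```

```bash
python3 - <<'E'
from h import *
o=sensors.get_obs();im=vision.camera("wrist")
import pickle;pickle.dump(o,open("o1.pkl","wb"));print(o["eef_pos"],o["time_s"],o["wrist_force"])
cv2.imwrite("pics/w1raw.png",im);cv2.imwrite("pics/w1.png",cv2.resize(im,(800,600),interpolation=3))
E
```

```text
[0.57569002 0.09355719 0.33906264] 1.6 [-0.78305088 -0.01883184  0.39314285]
```

View pics/w1.png

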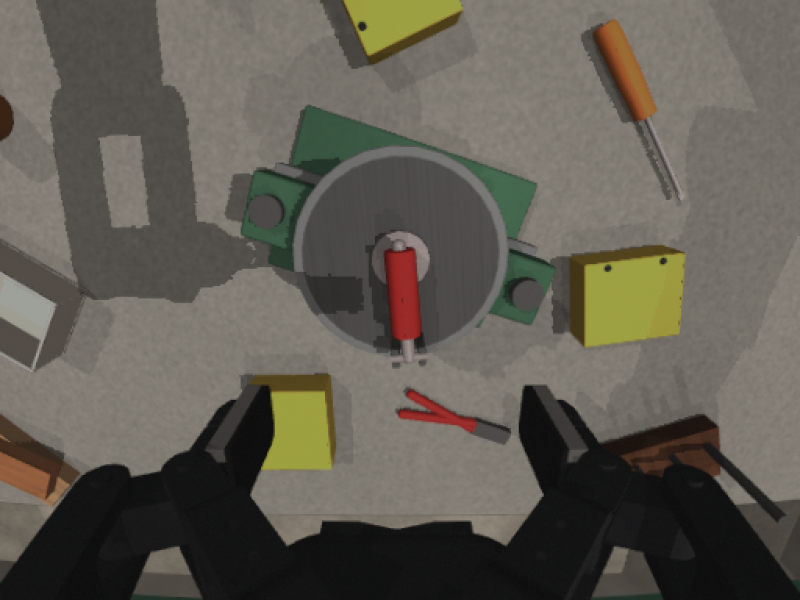

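```bash
python3 - <<'E'
from h import *
import pickle;o=pickle.load(open("o1.pkl","rb"))
s=1.5625
for nm,p,z in[("wheel",(401.5,252),.187),("sleeve far",(400,250),.214),("sleeve near",(406.5,338),.214),("tip",(399.5,243),.214),("pivot",(408,359),.214)]:
    print(nm,atz("wrist",(p[0]/s,p[1]/s),z,o))
E
```

```text
wheel [0.55617065 0.09659475 0.187     ]
sleeve far [0.54929163 0.09536057 0.214     ]
sleeve near [0.60897281 0.09966679 0.214     ]
tip [0.54486087 0.0950527  0.214     ]
pivot [0.62447388 0.10075497 0.214     ]
```

The handle points from the pivot (0.624, 0.101) inward, nearly along −x. The wheel centre is about (0.562, 0.096).

```bash
python3 - <<'E'
from h import *
np.set_printoptions(suppress=True)
p0,R0=cur();yaw=.07
for z in(.26,.203): print(rel([.577,.0975,z],down(yaw),p0,R0).round(3))
E
```

```text
[-2.269  2.458 79.339  0.    -0.002 -0.072]
[ -2.381   2.436 136.339   0.     -0.002  -0.072]
```

Call:
{"method": "carry_out", "body": {"deltas": "-2 2.4 40 0 0 -0.07 0.2; -2 2.4 80 0 0 -0.07 0.4; -2 2.4 105 0 0 -0.07 0.4; -2 2.4 125 0 0 -0.07 0.4; -2 2.4 136 0 0 -0.07 0.4; -2 2.4 136 0 0 -0.07 0.4; -2 2.4 136 0 0 -0.07 0.7; -2 2.4 136 0 0 -0.07 0.9; -2 2.4 136 0 0 -0.07 1; -2 2.4 136 0 0 -0.07 1; -2 2.4 136 0 0 -0.07 1; -2 2.4 136 0 0 -0.07 1"}}

```text
time_s: 3.15
eef_pos: [0.5775, 0.098, 0.2055]
eef_rot: [0.001, -0.035, 0.999, -0.0]
wrist_force: [-2.4, -1.1, 5.8]
opening: 0.207
grasp_force: 58.7
```

```bash
python3 - <<'E'
from h import *
np.set_printoptions(suppress=True)
p0,R0=cur();print(p0,R0.as_matrix().round(3))
u=np.array([np.cos(.07),np.sin(.07),0])
for t in np.linspace(0,1.57,13):
    d=48*((1-np.cos(t))*u+np.sin(t)*np.array([0,0,1.]));print(R0.inv().apply(d).round(1))
E
```

```text
[0.57754166 0.09795508 0.20552312] [[-0.998 -0.07   0.002]
 [-0.07   0.998 -0.   ]
 [-0.002 -0.    -1.   ]]
[0. 0. 0.]
[-0.4 -0.  -6.3]
[ -1.7  -0.  -12.4]
[ -3.7  -0.  -18.4]
[ -6.5  -0.  -24. ]
[-10.   -0.  -29.2]
[-14.1  -0.  -33.9]
[-18.8  -0.  -38. ]
[-24.1  -0.  -41.5]
[-29.7  -0.  -44.3]
[-35.6  -0.  -46.3]
[-41.8  -0.  -47.5]
[-48.   -0.  -47.9]
```

Call:
{"method": "carry_out", "body": {"deltas": "-0.4 0 -6 0 0 0 1; -1.7 0 -12 0 0 0 1; -3.7 0 -18 0 0 0 1; -6.5 0 -24 0 0 0 1; -10 0 -29 0 0 0 1; -14 0 -34 0 0 0 1; -14 0 -34 0 0 0 1"}}

```text
time_s: 4.03
eef_pos: [0.5915, 0.099, 0.2356]
eef_rot: [-0.0, -0.035, 0.999, 0.0]
wrist_force: [10.7, -0.6, -15.3]
opening: 0.198
grasp_force: 59.2
```

Call:
{"method": "carry_out", "body": {"deltas": "-4 0 -2 0 0 0 1; -9 0 -5 0 0 0 1; -15 0 -7 0 0 0 1; -21 0 -9 0 0 0 1; -27 0 -10 0 0 0 1; -33 0 -10 0 0 0 1; -36 0 -10 0 0 0 1; -36 0 -10 0 0 0 1"}}

```text
time_s: 5.03
eef_pos: [0.627, 0.1017, 0.2482]
eef_rot: [-0.0, -0.035, 0.999, 0.0]
wrist_force: [0.3, -0.3, 0.5]
opening: 0.003
grasp_force: 0.0
```

```bash
python3 - <<'E'
from h import *
o=sensors.get_obs();print(o["eef_pos"],o["wrist_force"])
a=vision.camera("scene")[125:215,222:337];b=vision.camera("side")[105:195,180:295]
cv2.imwrite("pics/up.png",cv2.resize(np.hstack([a,b]),None,fx=3.4,fy=3.4,interpolation=3))
E
```

```text
[0.62697794 0.10165591 0.24818293] [ 0.27588153 -0.29557492  0.46611868]
```

View pics/up.png

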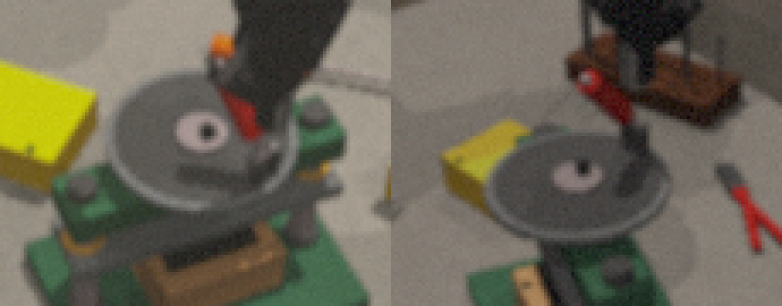

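The grip slipped off. The handle now leans inward at about 50–60°. I'll come down on its inner side with shut fingers and push it outwards to the stop.

Call:
{"method": "carry_out", "body": {"deltas": "0 0 -40 0 0 0 1; 0 0 -80 0 0 0 1; 40 0 -80 0 0 0 1; 80 0 -80 0 0 0 1; 100 0 -60 0 0 0 1; 100 0 -30 0 0 0 1; 100 0 0 0 0 0 1; 100 0 0 0 0 0 1; 80 0 0 0 0 0 1; 65 0 0 0 0 0 1; 55 0 0 0 0 0 1; 45 0 0 0 0 0 1"}}

```text
time_s: 6.62
eef_pos: [0.5827, 0.0986, 0.2499]
eef_rot: [0.001, -0.035, 0.999, -0.0]
wrist_force: [-2.9, 0.1, 2.4]
opening: -0.001
grasp_force: 1.3
```

Call:
{"method": "carry_out", "body": {"deltas": "-7 0 0 0 0 0 1; -14 0 0 0 0 0 1; -20 0 0 0 0 0 1; -24 0 0 0 0 0 1; -27 0 0 0 0 0 1; -27 0 0 0 0 0 1"}}

```text
time_s: 7.38
eef_pos: [0.6026, 0.1001, 0.2483]
eef_rot: [-0.008, -0.035, 0.999, -0.001]
wrist_force: [-31.6, -3.5, 17.1]
opening: 0.006
grasp_force: 16.0
```

Call:
{"method": "carry_out", "body": {"deltas": "10 0 0 0 0 0 1; 15 0 -20 0 0 0 0.8; 15 0 -50 0 0 0 0.4; 15 0 -80 0 0 0 0.3; 0 0 -80 0 0 0 0.3; -14.5 0 -80 0 0 0 0.3; -14.5 0 -80 0 0 0 0.3; -14.5 0 -50 0 0 0 0.3; -14.5 0 -20 0 0 0 0.3; -14.5 0 0 0 0 0 0.3; -14.5 0 5 0 0 0 0.3; -14.5 0 5 0 0 0 0.3"}}

```text
time_s: 8.88
eef_pos: [0.6236, 0.1014, 0.244]
eef_rot: [0.0, -0.035, 0.999, -0.0]
wrist_force: [0.1, -0.3, 0.2]
opening: 0.699
grasp_force: 0.0
```

Call:
{"method": "carry_out", "body": {"deltas": "0 0 0 0 0 0 0.7; 0 0 0 0 0 0 1; 0 0 0 0 0 0 1; 0 0 0 0 0 0 1; 0 0 0 0 0 0 1"}}

```text
time_s: 9.5
eef_pos: [0.6238, 0.1017, 0.2445]
eef_rot: [0.001, -0.035, 0.999, 0.0]
wrist_force: [-1.5, 2.0, 6.0]
opening: 0.216
grasp_force: 58.5
```

```bash
python3 - <<'E'
from h import *
o=sensors.get_obs();print(o["eef_pos"],o["wrist_force"])
a=vision.camera("scene")[125:215,222:337];b=vision.camera("side")[105:195,180:295]
cv2.imwrite("pics/up2.png",cv2.resize(np.hstack([a,b]),None,fx=3.4,fy=3.4,interpolation=3))
E
```

```text
[0.62380558 0.10170141 0.24449915] [-1.45130968  1.95331593  5.98830102]
```

View pics/up2.png

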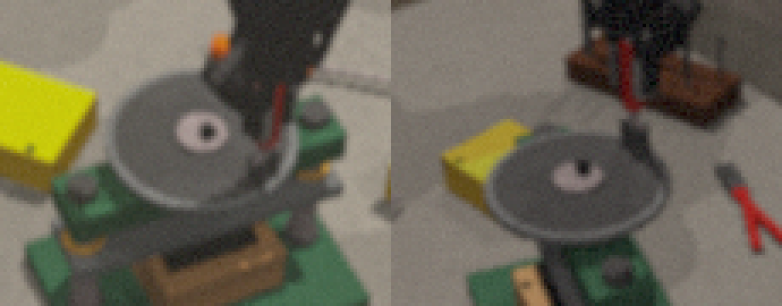

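```bash
cat >> h.py <<'E'
def crank(f0,f1,n,r=.062,yaw=.07):
    e=lambda f:np.array([np.cos(f),np.sin(f),0])*r*1000
    Ri=down(yaw).inv()
    return "; ".join("%.1f %.1f 0 0 0 0 1"%tuple(Ri.apply(e(f)-e(f0))[:2]) for f in np.linspace(f0,f1,n+1)[1:])
E
python3 -c "
from h import *
print(crank(.084,-.716,8))"
```

```text
0.2 -6.2 0 0 0 0 1; 1.1 -12.3 0 0 0 0 1; 2.5 -18.4 0 0 0 0 1; 4.6 -24.2 0 0 0 0 1; 7.2 -29.8 0 0 0 0 1; 10.3 -35.2 0 0 0 0 1; 14.0 -40.1 0 0 0 0 1; 18.2 -44.7 0 0 0 0 1
```

Call:
{"method": "carry_out", "body": {"deltas": "0.2 -6.2 0 0 0 0 1; 1.1 -12.3 0 0 0 0 1; 2.5 -18.4 0 0 0 0 1; 4.6 -24.2 0 0 0 0 1; 7.2 -29.8 0 0 0 0 1; 10.3 -35.2 0 0 0 0 1; 14.0 -40.1 0 0 0 0 1; 18.2 -44.7 0 0 0 0 1"}}

```text
time_s: 10.6
eef_pos: [0.6097, 0.0567, 0.2446]
eef_rot: [0.002, -0.035, 0.999, 0.001]
wrist_force: [3.6, 5.1, 3.8]
opening: 0.216
grasp_force: 58.6
```

```bash
cat >> h.py <<'E'
C=np.array([.562,.0963])
def st(f):
    o=sensors.get_obs();p=o["eef_pos"][:2]-C;F=o["wrist_force"]
    a=np.arctan2(p[1],p[0]);t=np.array([np.sin(a),-np.cos(a)])
    print("t",o["time_s"],"phi",a.round(3),"r",np.linalg.norm(p).round(4),"Ftan(resist)",-(F[:2]@t).round(2),"Frad",(F[:2]@p/np.linalg.norm(p)).round(2),"F",F.round(1),"tq",o["torque"].round(2),"cmd",f)
E
python3 -c "
from h import *
st(-.716)
print(crank(-.716,-1.116,4))"
```

```text
t 10.6 phi -0.693 r 0.062 Ftan(resist) 6.21 Frad -0.5 F [3.6 5.1 3.8] tq [ 0.91 -0.63 -0.06] cmd -0.716
4.6 -4.2 0 0 0 0 1; 9.6 -7.8 0 0 0 0 1; 14.9 -11.0 0 0 0 0 1; 20.5 -13.6 0 0 0 0 1
```

Call:
{"method": "carry_out", "body": {"deltas": "4.6 -4.2 0 0 0 0 1; 9.6 -7.8 0 0 0 0 1; 14.9 -11.0 0 0 0 0 1; 20.5 -13.6 0 0 0 0 1"}}

```text
time_s: 11.1
eef_pos: [0.5905, 0.0413, 0.2445]
eef_rot: [0.003, -0.035, 0.999, 0.001]
wrist_force: [6.4, 4.1, 2.7]
opening: 0.22
grasp_force: 58.6
```

```bash
python3 -c "
from h import *
st(-1.116)
print(crank(-1.116,-1.516,4));print(crank(-1.516,-1.916,4))"
```

```text
t 11.1 phi -1.093 r 0.062 Ftan(resist) 7.57 Frad -0.68 F [6.4 4.1 2.7] tq [ 0.75 -0.87  0.01] cmd -1.116
5.9 -2.0 0 0 0 0 1; 11.9 -3.5 0 0 0 0 1; 18.0 -4.3 0 0 0 0 1; 24.2 -4.5 0 0 0 0 1
6.2 0.4 0 0 0 0 1; 12.3 1.4 0 0 0 0 1; 18.3 3.0 0 0 0 0 1; 24.1 5.3 0 0 0 0 1
```

Call:
{"method": "carry_out", "body": {"deltas": "5.9 -2.0 0 0 0 0 1; 11.9 -3.5 0 0 0 0 1; 18.0 -4.3 0 0 0 0 1; 24.2 -4.5 0 0 0 0 1"}}

```text
time_s: 11.6
eef_pos: [0.5669, 0.0345, 0.2445]
eef_rot: [0.003, -0.035, 0.999, 0.0]
wrist_force: [7.0, 2.6, 1.4]
opening: 0.217
grasp_force: 58.6
```

```bash
python3 -c "
from h import *
st(-1.516)"
```

```text
t 11.6 phi -1.491 r 0.062 Ftan(resist) 7.23 Frad -2.08 F [7.  2.6 1.4] tq [ 0.35 -1.06 -0.02] cmd -1.516
```

Call:
{"method": "carry_out", "body": {"deltas": "6.2 0.4 0 0 0 0 1; 12.3 1.4 0 0 0 0 1; 18.3 3.0 0 0 0 0 1; 24.1 5.3 0 0 0 0 1"}}

```text
time_s: 12.1
eef_pos: [0.5427, 0.0374, 0.2446]
eef_rot: [0.003, -0.035, 0.999, -0.001]
wrist_force: [6.9, -1.2, 0.6]
opening: 0.221
grasp_force: 58.6
```

```bash
python3 -c "
from h import *
st(-1.916)
print(crank(-1.916,-2.316,4));print(crank(-2.316,-2.716,4))"
```

```text
t 12.1 phi -1.888 r 0.062 Ftan(resist) 6.95 Frad -1.0 F [ 6.9 -1.2  0.6] tq [-0.1  -1.07 -0.06] cmd -1.916
5.5 2.8 0 0 0 0 1; 10.8 6.1 0 0 0 0 1; 15.6 9.9 0 0 0 0 1; 20.1 14.2 0 0 0 0 1
4.0 4.7 0 0 0 0 1; 7.5 9.8 0 0 0 0 1; 10.5 15.2 0 0 0 0 1; 13.0 20.9 0 0 0 0 1
```

Call:
{"method": "carry_out", "body": {"deltas": "5.5 2.8 0 0 0 0 1; 10.8 6.1 0 0 0 0 1; 15.6 9.9 0 0 0 0 1; 20.1 14.2 0 0 0 0 1"}}

```text
time_s: 12.6
eef_pos: [0.5215, 0.0494, 0.2446]
eef_rot: [0.003, -0.035, 0.999, -0.001]
wrist_force: [6.2, -3.6, 1.5]
opening: 0.218
grasp_force: 58.7
```

```bash
python3 -c "
from h import *
st(-2.316)"
```

```text
t 12.6 phi -2.283 r 0.062 Ftan(resist) 7.04 Frad -1.35 F [ 6.2 -3.6  1.5] tq [-0.62 -0.89  0.01] cmd -2.316
```

Call:
{"method": "carry_out", "body": {"deltas": "4.0 4.7 0 0 0 0 1; 7.5 9.8 0 0 0 0 1; 10.5 15.2 0 0 0 0 1; 13.0 20.9 0 0 0 0 1"}}

```text
time_s: 13.1
eef_pos: [0.5065, 0.0688, 0.2445]
eef_rot: [0.002, -0.035, 0.999, -0.002]
wrist_force: [2.2, -6.7, 3.6]
opening: 0.219
grasp_force: 58.8
```

```bash
python3 -c "
from h import *
st(-2.716)
print(crank(-2.716,-3.116,4));print(crank(-3.116,-3.516,4))"
```

```text
t 13.1 phi -2.682 r 0.062 Ftan(resist) 7.03 Frad 1.02 F [ 2.2 -6.7  3.6] tq [-1.07 -0.42  0.04] cmd -2.716
1.9 5.9 0 0 0 0 1; 3.1 12.0 0 0 0 0 1; 3.8 18.1 0 0 0 0 1; 3.8 24.3 0 0 0 0 1
-0.6 6.2 0 0 0 0 1; -1.8 12.3 0 0 0 0 1; -3.6 18.2 0 0 0 0 1; -6.0 23.9 0 0 0 0 1
```

Call:
{"method": "carry_out", "body": {"deltas": "1.9 5.9 0 0 0 0 1; 3.1 12.0 0 0 0 0 1; 3.8 18.1 0 0 0 0 1; 3.8 24.3 0 0 0 0 1"}}

```text
time_s: 13.6
eef_pos: [0.5002, 0.0925, 0.2445]
eef_rot: [0.001, -0.035, 0.999, -0.002]
wrist_force: [-1.3, -9.1, 6.1]
opening: 0.214
grasp_force: 59.0
```

```bash
python3 -c "
from h import *
st(-3.116)"
```

```text
t 13.6 phi -3.081 r 0.0619 Ftan(resist) 9.0 Frad 1.84 F [-1.3 -9.1  6.1] tq [-1.39  0.25 -0.04] cmd -3.116
```

Call:
{"method": "carry_out", "body": {"deltas": "-0.6 6.2 0 0 0 0 1; -1.8 12.3 0 0 0 0 1; -3.6 18.2 0 0 0 0 1; -6.0 23.9 0 0 0 0 1"}}

```text
time_s: 14.1
eef_pos: [0.5036, 0.1165, 0.2444]
eef_rot: [-0.001, -0.035, 0.999, -0.003]
wrist_force: [-6.2, -10.2, 9.4]
opening: 0.217
grasp_force: 59.2
```

```bash
python3 -c "
from h import *
st(-3.516)
print(crank(-3.516,-3.916,4));print(crank(-3.916,-4.316,4))"
```

```text
t 14.1 phi 2.809 r 0.0618 Ftan(resist) 11.66 Frad 2.52 F [ -6.2 -10.2   9.4] tq [-1.56  1.13 -0.02] cmd -3.516
-2.9 5.5 0 0 0 0 1; -6.4 10.6 0 0 0 0 1; -10.4 15.4 0 0 0 0 1; -14.8 19.7 0 0 0 0 1
-4.8 3.9 0 0 0 0 1; -10.0 7.3 0 0 0 0 1; -15.5 10.1 0 0 0 0 1; -21.3 12.4 0 0 0 0 1
```

Force has risen from 7.1 to 11.7 N, about 95–110 N of clamp, which agrees with the ~0.67 rad turned since touch. Now I'll release and fold the handle.

```bash
python3 - <<'E'
from h import *
np.set_printoptions(suppress=True)
p0,_=cur();R0=down(.07);a=-3.516;p0=np.r_[C+.062*np.array([np.cos(a),np.sin(a)]),.2435]
f=2.809;u=-np.array([np.cos(f),np.sin(f),0]);P=np.r_[C-.062*u[:2],.214];yaw=np.arctan2(u[1],u[0]);z=np.array([0,0,1.])
Rt=down(yaw);S=P-.045*u
for h in(.33,.274):print(rel(S+[0,0,h-.214],Rt,p0,R0).round(3))
p1=S+[0,0,.06]
for t in np.linspace(1.57,0,11):
    q=P+.06*(np.cos(t)*u+np.sin(t)*z)+.01*(-np.sin(t)*u+np.cos(t)*z)-.011*u
    print(round(t,2),rel(q,Rt,p1,Rt)[:3].round(1))
E
```

```text
[ 42.467  15.268 -86.5     0.      0.      0.403]
[ 42.467  15.268 -30.5     0.      0.      0.403]
1.57 [-24.   0.  -0.]
1.41 [-33.6   0.   -0.8]
1.26 [-43.1   0.   -0.1]
1.1 [-52.4  -0.    2. ]
0.94 [-61.2   0.    5.6]
0.78 [-69.4   0.   10.5]
0.63 [-76.7  -0.   16.7]
0.47 [-82.9  -0.   23.9]
0.31 [-88.  -0.  32.]
0.16 [-91.7   0.   40.7]
0.0 [-94.  -0.  50.]
```

Call:
{"method": "carry_out", "body": {"deltas": "0 0 0 0 0 0 0.6; 0 0 0 0 0 0 0.3; 0 0 0 0 0 0 0.3; 0 0 -40 0 0 0 0.3; 0 0 -87 0 0 0 0.3; 0 0 -87 0 0 0 0.3; 21 8 -87 0 0 0.15 0.6; 42.5 15.3 -87 0 0 0.3 1; 42.5 15.3 -87 0 0 0.403 1; 42.5 15.3 -60 0 0 0.403 1; 42.5 15.3 -30.5 0 0 0.403 1; 42.5 15.3 -30.5 0 0 0.403 1"}}

```text
time_s: 15.6
eef_pos: [0.4584, 0.1311, 0.2707]
eef_rot: [-0.003, 0.166, 0.986, -0.001]
wrist_force: [-1.0, -0.7, -0.1]
opening: 0.0
grasp_force: 0.0
```

Call:
{"method": "carry_out", "body": {"deltas": "-15 0 0 0 0 0 1; -24 0 0 0 0 0 1; -33 0 0 0 0 0 1; -43 0 0 0 0 0 1; -52 0 2 0 0 0 1; -61 0 5.5 0 0 0 1; -69 0 10.5 0 0 0 1; -77 0 17 0 0 0 1; -83 0 24 0 0 0 1; -88 0 32 0 0 0 1; -92 0 41 0 0 0 1; -94 0 47 0 0 0 1"}}

```text
time_s: 17.1
eef_pos: [0.5491, 0.1004, 0.2259]
eef_rot: [-0.001, 0.166, 0.986, -0.0]
wrist_force: [-0.9, 0.5, 1.2]
opening: -0.001
grasp_force: 0.6
```

Call:
{"method": "carry_out", "body": {"deltas": "0 0 3 0 0 0 1; 0 0 6 0 0 0 1; 0 0 6 0 0 0 1"}}

```text
time_s: 17.48
eef_pos: [0.5497, 0.1009, 0.2232]
eef_rot: [0.001, 0.165, 0.986, 0.0]
wrist_force: [-4.3, 1.1, 13.2]
opening: -0.003
grasp_force: 6.2
```

Pressed against the flat stop (13 N). I'll retreat and look from above.

Call:
{"method": "carry_out", "body": {"deltas": "0 0 -30 0 0 0 1; 0 0 -80 0 0 0 1; 0 0 -125 0 0 0 1; 0 0 -125 0 0 0 1; 0 0 -125 0 0 0 1"}}

```text
time_s: 18.1
eef_pos: [0.5489, 0.1005, 0.3451]
eef_rot: [-0.0, 0.166, 0.986, -0.0]
wrist_force: [-0.9, 0.5, -0.5]
opening: -0.002
grasp_force: 0.0
```

```bash
python3 - <<'E'
from h import *
o=sensors.get_obs();print(o["eef_pos"],o["wrist_force"])
w=vision.camera("wrist")[50:270,150:360]
b=vision.camera("side")[125:235,180:285]
cv2.imwrite("pics/fin.png",np.hstack([cv2.resize(w,(400,420),interpolation=3),cv2.resize(b,(400,420),interpolation=3)]))
E
```

```text
[0.54885397 0.10052847 0.34512437] [-0.878831    0.49640645 -0.48707355]
```

View pics/fin.png

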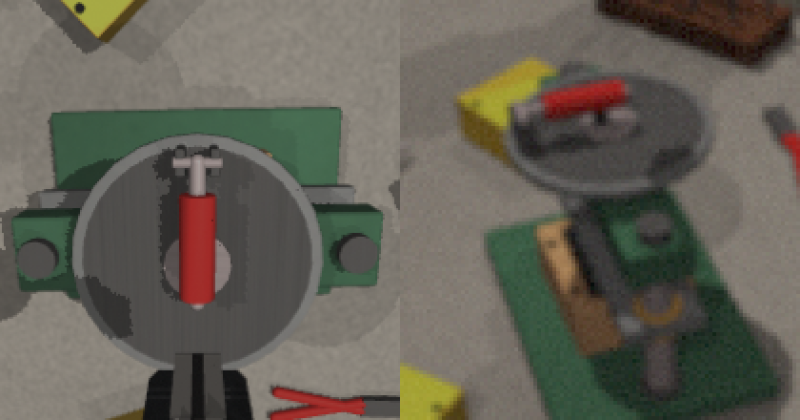

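The handle lies flat across the hub, in line with the tool, so the wheel hasn't turned since I released it. The gripper is clear.

```bash
python3 -c "
from bench import ctrl
print(ctrl.hand_in())"
```

```text
the job is handed in; nothing more can be done
None
```

The block is clamped at an estimated 95–110 N (judged from crank force and wheel angle, not measured directly), the handle is folded flat, and the job was handed in at about 18 s; no verdict was returned.

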